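# Park the sanding block in its bay

### The job

Push the sanding block lengthwise along the table, through the narrow gap between the two round wooden posts, until its whole length is past the middle of the posts and it lies in its parking bay. Only push it with the outside of the fingers: it stays flat on the table, is never lifted, and the fingers never go one on each side of it; do not force it against the wood. Leave everything else on the table undisturbed.

Things in the scene. Friction and masses are not known exactly. Their poses are not given: they have to be found in the camera images.
- sanding_block: brown sanding block, a cuboid 50 mm (x) by 76 mm (y) by 28 mm high, 0.1 to 0.16 kg, lying loose on the table in front of the bay, more or less pointing at the gap. Origin at the centre of its underside; its own y axis is its long axis (either end may lead). Slides on the table with a push of about 1 N.
- bay: fixed light-wood parking bay, open towards the robot; x points into the bay, z up. Origin on the table, midway between two upright round posts (32 mm diameter, 36 mm high, centres at y = +44 and -44 mm): a gap of 56 mm. Behind them side rails (24 mm high, inner faces at y = +34 and -34 mm, x = 14 to 112 mm) and a back rail (same height, inner face at x = 112 mm). No floor: the block slides on the table.
- bay_inside (a point): point on the table inside the bay, on its middle line, 57 mm behind the line between the posts' centres (axes as the bay's): the middle of the parking place. The block is well parked with its centre up to 16 mm in front of or behind this point.
- tape: roll of masking tape lying flat, 98 mm across, 25 mm high, beside the bay on its left; origin at the centre of its underside. A bystander
- sherd: grey-brown potsherd, 41x39x11 mm, lying beside the bay on its right; origin at the centre of its underside. A bystander
- big_bowl: large bowl, 150 mm across, 73 mm high, at the left of the table; origin at the centre of its underside. A bystander
- cup_bowl: white bowl, 86 mm across, 53 mm high, at the right of the table; origin at the centre of its underside. A bystander
- tin: flat round tin with a grey lid, 81 mm across, 34 mm high, at the right of the table; origin at the centre of its underside. A bystander
- small_bowl: small bowl, 76 mm across, 43 mm high, at the far right; origin at the centre of its underside. A bystander
Mind the look-alikes: they are no part of the job. Of the things shaped like the sanding_block, the brown one is meant.

How it is judged:
By the outcome, as a careful person would: the job done as asked, in the order asked, and still so for the second after the job is handed in, with the robot touching nothing.
It also fails if it takes over 54 s, if anything falls off the work surface, if the arm or the gripper's body presses on something with over 40 N, if the wrist force passes 120 N, or if a joint passes its speed limit or range.

### The arm

A 6-joint arm with a two-finger parallel gripper is mounted at the origin on a cart in front of the work surface, level with it; the furniture and walls round the work are solid. World frame = base frame: x ahead of the robot, y to its left, z up, the work surface at z = 0. Lengths are in m, angles in rad, forces in N, time in s.
With the tool pointing down it reaches from about 0.35 to 0.8 m from the base axis. Payload 7.3 kg.
Tool frame: the origin (TCP) lies between the finger pads; the fingertips stand 25 mm ahead of it and the grasp point (between the pads) lies 6 mm ahead of it (r.tip_extent is the distance from the TCP to the fingertips, in m); z points along the fingers, y is the line along which they close (so a half turn about z gives the same grasp; the last joint's range is limited). The gripper opens to 85 mm and grips with 20 to 120 N. Pads are 22 mm wide; open, the fingers measure 114 mm over their backs; the gripper's body (76 mm by 85 mm) begins 54 mm behind the grasp point. The pads swing forward as they close: fully open they stand 13 mm farther back than shut.
Start: joints at [-1.408, 0.342, 1.524, -0, 1.275, -0.146], TCP at [0.16, -0.5, 0.256] pointing down, gripper open.
Joint ranges: [-2.53, 2.53], [-0.77, 2.02], [0.04, 2.7], [-1, 4.14], [0.28, 2.66], [-3.11, 3.11]. Speed limits (rad/s): [2.57, 2.57, 3.14, 3.14, 3.14, 3.14].

### API

Orientations are given as a unit quaternion [x, y, z, w].
In Python, from workcell import r, command_gripper, optics gives the robot as it stands. The module is installed in compiled form; this text tells all that it offers. Calls block until the motion is done:
- r.reach(position, orientation): joint-space move of the TCP to a pose.
- r.move_straight(position, orientation=None, speed=0.15, max_force=None): straight line of the TCP; orientation=None keeps the orientation; speed is the mean speed in m/s. With max_force (N) it stops when the force on the tool has changed by that much, and returns True; else False.
- r.movej(angles): joint-space move.
- command_gripper(opening, force=None): finger opening in m; force is the grip in N (None keeps the last); returns when the fingers have stopped.
- r.hold(seconds).
- r.solve_ik(position, orientation): joint angles nearest the present ones, or None.
- r.read_state(): the state.
- optics.get_image(name): name is "scene" or "top" or "wrist"; returns (picture, depth): 384x512x3 uint8, red, green, blue; 384x512 float32, m along the optical axis (not along the pixel's ray), 0 where there is no reading.
- optics.camera_model(name): a dict with "K" (3x3 intrinsics, pixels), "k1" (the pictures are not rectified: a ray, as slopes to the right and down, at radius r is drawn at 1 + k1 r^2 times it, then the intrinsics apply), "R" (3x3) and "t" (3): a world point X has camera coordinates R X + t; the wrist camera has in their place "tool_from_camera" (4x4, takes a point from camera to tool coordinates, whose origin is the TCP and whose axes are the flange's). Camera axes: x right, y down, z forward; pixel columns grow to the right and rows downward; lengths in m; the calibration is good to about 2 mm. A picture is of the moment at which its call begins: read the wrist's pose just before it. camera_model takes no time and is no camera call.
A pose or a line that the arm cannot do raises r.PlanningError and nothing moves.
- r.finish_job(): hands the job in; it is judged then, once.
The state is a dict: "time_s": time; "joint_positions": joint angles; "dq": joint speeds; "tau": joint torques, N m; "eef_pos": TCP position; "eef_rot": TCP orientation; "contact_force": force on the tool from outside, world axes, zero at the start; "torque": the same for the moment, N m; "grip_width": finger opening in m; "grip_force": force on a finger pad.
Only numpy, scipy, OpenCV 4.12 (cv2) and the standard library are available. Lean on these libraries where they do the work, as an engineer would, in place of code of your own. Each camera call takes 0.05 s, during which the arm holds its last target. There are 200 camera calls.

## Working session

There is one attempt and no reset: what is moved stays moved. The work goes in short steps, each a Python script; the robot and the scene stay as the last script left them, time stands still between calls to the robot, and variables do not carry over. Pictures are saved under pics/ and viewed, at most 10 in all, crops included, and the job is handed in when it is done.

```bash
mkdir -p pics; ls
cat > h.py <<'E'
import numpy as np, cv2
from workcell import r, command_gripper, optics
def snap(n,f):
    im,d=optics.get_image(n); cv2.imwrite('pics/'+f,im[:,:,::-1]); return im,d
def cam(n):
    m=optics.camera_model(n); K=np.array(m['K'],float)
    return K,np.array([m['k1'],0,0,0,0],float),m
def ray2plane(n,px,z):
    """pixels -> world points on plane z (fixed camera)"""
    K,D,m=cam(n); R=np.array(m['R']);t=np.array(m['t'])
    u=cv2.undistortPoints(np.array(px,float).reshape(-1,1,2),K,D).reshape(-1,2)
    d=np.c_[u,np.ones(len(u))]@R; o=-R.T@t
    z=np.broadcast_to(z,len(u))
    return o+d*((z-o[2])/d[:,2])[:,None]
def points(n,d):
    """depth image -> world points HxWx3"""
    h,w=d.shape; K,D,m=cam(n); v,uu=np.mgrid[:h,:w]
    u=cv2.undistortPoints(np.c_[uu.ravel(),v.ravel()].astype(float).reshape(-1,1,2),K,D).reshape(-1,2)
    P=np.c_[u,np.ones(len(u))]*d.reshape(-1,1)
    return ((P-np.array(m['t']))@np.array(m['R'])).reshape(h,w,3)
E
python3 - <<'E'
from h import *
im,d=snap('top','top.png'); np.save('top_d.npy',d)
im,d=snap('scene','scene.png')
m=cam('top');print(m)
s=r.read_state();print(s['time_s'],s['eef_pos'],s['eef_rot'],s['grip_width'],r.tip_extent)
E
```

```text
pics
(array([[435.4987486 ,   0.        , 248.42840475],
       [  0.        , 435.4987486 , 187.64545316],
       [  0.        ,   0.        ,   1.        ]]), array([-0.06080044,  0.        ,  0.        ,  0.        ,  0.        ]), {'K': array([[435.4987486 ,   0.        , 248.42840475],
       [  0.        , 435.4987486 , 187.64545316],
       [  0.        ,   0.        ,   1.        ]]), 'k1': -0.060800439458168216, 'R': array([[ 0.02130887, -0.99963208,  0.01678193],
       [-0.98542084, -0.02383401, -0.16845684],
       [ 0.16879485, -0.01294764, -0.98556616]]), 't': array([-0.01940807,  0.57274661,  1.03175398])})
0.1 [ 0.15953565 -0.49984041  0.25567811] [ 9.88102703e-01  1.53793835e-01  5.04352116e-06 -7.10361579e-04] 0.08533245608867848 0.025
```

View pics/top.png

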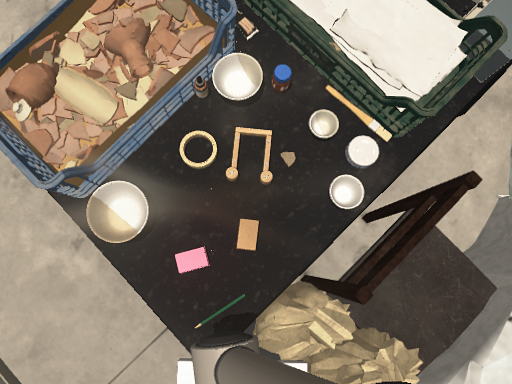

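View pics/scene.png

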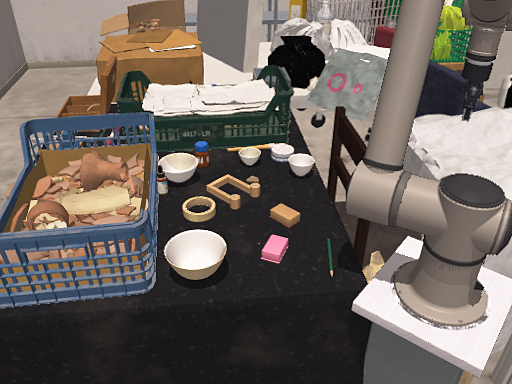

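The top view shows the brown block at (247,235), the posts at (232,174) and (266,177), the bay's back rail near y=130, the tape at (197,149), the sherd at (288,158) and the pink look-alike at (192,260). Next I measure the block and the posts.

Run:
```python
from h import *
im=cv2.imread('pics/top.png'); d=np.load('top_d.npy'); W=points('top',d)
hsv=cv2.cvtColor(im,cv2.COLOR_BGR2HSV)
m=((hsv[:,:,0]<25)&(hsv[:,:,1]>60)&(hsv[:,:,2]>90)).astype(np.uint8)
roi=np.zeros_like(m); roi[115:262,215:278]=1; m*=roi
n,L,S,C=cv2.connectedComponentsWithStats(m)
for i in range(1,n):
    if S[i,4]<60: continue
    print(i,S[i],C[i], 'z med',np.median(W[L==i][:,2]))
def rect(mask,z):
    c=max(cv2.findContours(mask,cv2.RETR_EXTERNAL,cv2.CHAIN_APPROX_NONE)[0],key=cv2.contourArea).reshape(-1,2)
    p=ray2plane('top',c,z)[:,:2]
    return cv2.minAreaRect((p*1000).astype(np.float32))
b=np.argmin([np.hypot(*(C[i]-[247,235])) if i else 1e9 for i in range(n)])
top=((L==b)&(W[:,:,2]>0.018)).astype(np.uint8)
print('block mm',rect(top,.028), W[top>0].mean(0))
# posts: depth points higher than rail
H=(W[:,:,2]>0.030)&(m>0)&(np.arange(384)[:,None]<190)
n,L,S,C=cv2.connectedComponentsWithStats(H.astype(np.uint8))
for i in range(1,n):
    if S[i,4]>20: print('post',S[i],C[i],ray2plane('top',[C[i]],.036),W[L==i].mean(0))
B=(W[:,:,2]>0.015)&(m>0)&(np.arange(384)[:,None]<145)
print('back', rect(((m>0)&(np.arange(384)[:,None]<138)).astype(np.uint8),.024))
print('sherd/pink',ray2plane('top',[[288,158],[192,260]],.01))
```

```text
1 [226 127  47  57 861] [250.84901278 152.89082462] z med 0.02485911517947576
3 [236 219  23  32 593] [247.27993255 234.23608769] z med 0.028262090767184368
block mm ((460.03546142578125, -6.573890686035156), (47.50355529785156, 74.4764633178711), 84.29833984375) [ 0.45962955 -0.0065689   0.03206634]
post [226 167  12  13 113] [231.54867257 172.62831858] [[0.61264485 0.03687617 0.036     ]] [0.61067663 0.03658162 0.04541775]
post [260 170  13  13 113] [266.07964602 176.12389381] [[ 0.60580131 -0.050471    0.036     ]] [ 0.60581534 -0.05047387  0.03598966]
back ((724.2269287109375, -14.243961334228516), (26.9918155670166, 96.25196075439453), 1.5060700178146362)
sherd/pink [[ 0.66058604 -0.10839889  0.01      ]
 [ 0.39267744  0.13033723  0.01      ]]
```

```bash
cat >> h.py <<'E'
def q(deg): a=np.radians(deg)/2; return [np.cos(a),np.sin(a),0,0]
def wristpose():
    from scipy.spatial.transform import Rotation as Ro
    s=r.read_state(); T=np.eye(4);T[:3,:3]=Ro.from_quat(s['eef_rot']).as_matrix();T[:3,3]=s['eef_pos']
    return T@np.array(optics.camera_model('wrist')['tool_from_camera'])
def wray(px,z,T):
    m=optics.camera_model('wrist');K=np.array(m['K'],float);D=np.array([m['k1'],0,0,0,0],float)
    u=cv2.undistortPoints(np.array(px,float).reshape(-1,1,2),K,D).reshape(-1,2)
    d=np.c_[u,np.ones(len(u))]@T[:3,:3].T; o=T[:3,3]
    return o+d*((z-o[2])/d[:,2])[:,None]
E
python3 - <<'E'
from h import *
m=optics.camera_model('wrist');print(m)
r.reach([0.50,0.0,0.30],q(-4.5))
command_gripper(0.012)
T=wristpose(); im,d=snap('wrist','w1.png'); np.savez('w1.npz',T=T,d=d)
s=r.read_state();print(s['time_s'],s['eef_pos'],s['joint_positions'],s['grip_width'],r.tip_extent,s['contact_force'])
for a in (85.5,-94.5,-4.5,175.5): print(a,r.solve_ik([.46,-.06,.035],q(a)))
E
```

```text
{'K': array([[310.98214084,   0.        , 256.64402699],
       [  0.        , 310.98214084, 185.46907188],
       [  0.        ,   0.        ,   1.        ]]), 'k1': -0.05565471956578256, 'tool_from_camera': array([[ 1.15627085e-05, -9.52600566e-01, -3.04223866e-01,
         7.83134497e-02],
       [ 9.99999986e-01,  6.25841689e-05, -1.57959358e-04,
         1.60214609e-04],
       [ 1.69511771e-04, -3.04223860e-01,  9.52600553e-01,
        -1.17986027e-01],
       [ 0.00000000e+00,  0.00000000e+00,  0.00000000e+00,
         1.00000000e+00]])}
3.0083 [4.99998242e-01 1.11426751e-05 3.00010846e-01] [-1.53394068e-01  2.63874261e-01  1.51266070e+00  2.60404839e-05
  1.36504956e+00  1.49593177e+00] 0.011969192479926553 0.025 [-1.04620167  0.73471242  0.05397376]
85.5 [-2.95148169e-01  5.51489387e-01  1.94123969e+00 -4.44089210e-16
  6.48863574e-01 -2.16608353e-01]
-94.5 [-2.95148169e-01  5.51489387e-01  1.94123969e+00 -4.44089210e-16
  6.48863574e-01  2.92498430e+00]
-4.5 [-2.95148169e-01  5.51489387e-01  1.94123969e+00 -4.44089210e-16
  6.48863574e-01  1.35418797e+00]
175.5 [-2.95148169e-01  5.51489387e-01  1.94123969e+00 -4.44089210e-16
  6.48863574e-01 -1.78740468e+00]
```

View pics/w1.png

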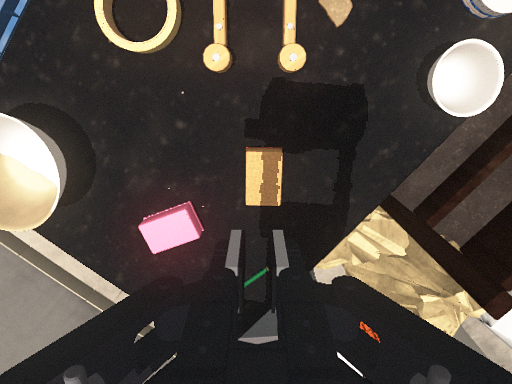

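The wrist view shows the posts at (218,57) and (292,57), and the block, partly in shadow, at (264,177), about 9 px to the right of the middle line. I refine both in this one frame using depth.

```bash
cat >> h.py <<'E'
def measure(imfile,npz,broi,zs=(.018,.0302)):
    im=cv2.imread(imfile); Z=np.load(npz); T,d=Z['T'],Z['d']; h,w=d.shape
    v,u=np.mgrid[:h,:w]; px=np.c_[u.ravel(),v.ravel()]
    P0=wray(px,0.,T).reshape(h,w,3); o=T[:3,3]
    zc=((P0-o)@T[:3,2]); W=o+(P0-o)*(d/zc)[...,None]
    hsv=cv2.cvtColor(im,cv2.COLOR_BGR2HSV)
    col=(hsv[...,0]<28)&(hsv[...,1]>60)&(hsv[...,2]>50)
    out={}
    # posts
    m=(W[...,2]>zs[1])&(W[...,2]<.045)&col&(W[...,0]>.55)&(W[...,0]<.66)&(abs(W[...,1]+.007)<.075)
    n,L,S,C=cv2.connectedComponentsWithStats(m.astype(np.uint8))
    out['posts']=[]
    for i in range(1,n):
        if S[i,4]>100:
            c=max(cv2.findContours((L==i).astype(np.uint8),0,1)[0],key=len)
            (cx,cy),rr=cv2.minEnclosingCircle(c); p=wray([[cx,cy],C[i]],.036,T)
            out['posts'].append((p[1],p[0],S[i]))
    x0,y0,x1,y1=broi
    m=(W[...,2]>zs[0])&(W[...,2]<.04)&col; k=np.zeros_like(m);k[y0:y1,x0:x1]=1;m&=k
    c=max(cv2.findContours(m.astype(np.uint8),0,1)[0],key=cv2.contourArea).reshape(-1,2)
    out['block']=cv2.minAreaRect((wray(c,.028,T)[:,:2]*1000).astype(np.float32))
    out['z']=np.median(W[m][:,2])
    return out
def rel(o):
    ps=sorted([p[0] for p in o['posts']],key=lambda p:-p[1]); l,rr=ps
    org=(l+rr)[:2]/2; y=(l-rr)[:2]; D=np.linalg.norm(y);y/=D; x=np.array([y[1],-y[0]])
    (c,(w,h),a)=o['block']; long=a if w>h else a+90
    c=np.array(c)/1000; yaw=np.degrees(np.arctan2(x[1],x[0])); dy=(long-yaw+90)%180-90
    print('bay',org,'yaw',yaw,'postdist',D,'block',c,(w,h),'in bay',(c-org)@x,(c-org)@y,'dyaw',dy,'z',o['z'])
    return org,x,y,c
E
python3 - <<'E'
from h import *
o=measure('pics/w1.png','w1.npz',(235,135,295,218)); print(o['posts']); rel(o)
E
```

```text
[(array([0.61486401, 0.03752772, 0.036     ]), array([0.61476231, 0.03794615, 0.036     ]), array([203,  43,  27,  29, 541], dtype=int32)), (array([ 0.60787078, -0.04945264,  0.036     ]), array([ 0.60783145, -0.04975252,  0.036     ]), array([279,  43,  28,  29, 567], dtype=int32))]
bay [ 0.6113674  -0.00596246] yaw -4.5966936581739555 postdist 0.08726102594108535 block [ 0.46346191 -0.00553303] (47.67637634277344, 76.19086456298828) in bay -0.14746415913746047 -0.01142530499545367 dyaw -1.0321668154588224 z 0.028129251487776064
```

```bash
cat >> h.py <<'E'
YAW=-4.6; ORG=np.array([.6114,-.0060]); _a=np.radians(YAW); BX=np.array([np.cos(_a),np.sin(_a)]); BY=np.array([-np.sin(_a),np.cos(_a)])
def bw(x,y,z): return list(ORG+x/1000*BX+y/1000*BY)+[z]
def st():
    s=r.read_state(); p=s['eef_pos'][:2]-ORG; print('t %.1f'%s['time_s'],'bay %.1f %.1f'%(p@BX*1000,p@BY*1000),'z %.4f'%s['eef_pos'][2],'F',s['contact_force'].round(1))
def look(f):
    r.reach([.5,0,.30],q(YAW)); T=wristpose(); im,d=snap('wrist',f+'.png'); np.savez(f+'.npz',T=T,d=d)
E
python3 - <<'E'
from h import *
Q=q(YAW+90)
r.reach(bw(-147,-66,.10),Q); st()
print(r.move_straight(bw(-147,-66,.032),Q,speed=.1,max_force=15)); st()
print(r.move_straight(bw(-147,-38,.032),Q,speed=.04,max_force=15)); st()
r.move_straight(bw(-147,-50,.032),Q,speed=.1)
r.move_straight(bw(-147,-50,.10),Q,speed=.2)
look('w2'); st()
rel(measure('pics/w2.png' if 0 else 'pics/w2.png','w2.npz',(225,125,310,225)))
E
```

```text
t 4.5 bay -146.6 -66.0 z 0.1003 F [ 0.  -0.6  0.4]
False
t 5.3 bay -146.6 -66.0 z 0.0324 F [1.1 0.  1. ]
False
t 6.2 bay -147.1 -37.9 z 0.0319 F [-0.1  0.5 -0.4]
t 8.5 bay -111.8 -3.0 z 0.2990 F [0.2 1.  0.4]
bay [ 0.61138777 -0.00596282] yaw -4.572752560419446 postdist 0.08729550271181648 block [0.46337738 0.00462379] (47.674015045166016, 74.7448501586914) in bay -0.14838327376050411 -0.001247201226207746 dyaw 0.014235104364729523 z 0.02817101148100909
```

Run:
```python
from h import *
Q=q(YAW+90)
r.reach(bw(-148,-55,.08),Q)
r.move_straight(bw(-148,-55,.032),Q,speed=.1,max_force=15)
r.move_straight(bw(-148,-36.6,.032),Q,speed=.03,max_force=15); st()
r.move_straight(bw(-148,-55,.032),Q,speed=.1)
r.move_straight(bw(-148,-55,.10),Q,speed=.2)
Q=q(YAW)
r.reach(bw(-215,0,.10),Q)
print(r.move_straight(bw(-215,0,.032),Q,speed=.1,max_force=15)); st()
print(r.move_straight(bw(-62-49.5,0,.032),Q,speed=.05,max_force=15)); st()
r.move_straight(bw(-125,0,.032),Q,speed=.1)
r.move_straight(bw(-125,0,.10),Q,speed=.2)
look('w3'); st()
rel(measure('pics/w3.png','w3.npz',(215,50,310,200)))
```

```text
t 11.4 bay -148.0 -36.5 z 0.0320 F [ 0.3 -0.8  0.2]
False
t 14.5 bay -214.7 -0.0 z 0.0323 F [ 0.6 -0.8  0.1]
False
t 16.7 bay -111.5 0.0 z 0.0321 F [-0.4  0.6  0.1]
t 18.4 bay -112.3 -2.9 z 0.2974 F [-0.3 -0.1 -0.2]
bay [ 0.61138407 -0.00597483] yaw -4.622097454754221 postdist 0.08726327264329374 block [ 0.55032208 -0.00115533] (47.776824951171875, 72.79390716552734) in bay -0.06125177649673792 -0.00011674682536315678 dyaw 0.0040325743831317595 z 0.028381355706123157
```

View pics/w3.png

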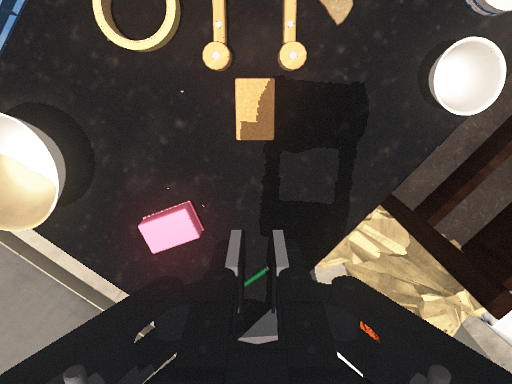

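The block sits at (255,109), square and centred on the gap (posts at 217 and 293). Now I push it through.

Run:
```python
from h import *
Q=q(YAW)
r.reach(bw(-130,0,.08),Q)
r.move_straight(bw(-130,0,.032),Q,speed=.1,max_force=15)
print(r.move_straight(bw(4,0,.032),Q,speed=.04,max_force=7)); st()
r.move_straight(bw(-12,0,.032),Q,speed=.08)
r.move_straight(bw(-12,0,.12),Q,speed=.2)
look('w4'); st()
im,d=snap('top','top4.png')
rel(measure('pics/w4.png','w4.npz',(228,0,283,100),(.0262,.0315)))
```

```text
False
t 23.4 bay 4.0 -0.0 z 0.0320 F [-0.1  0.3  0.3]
t 25.2 bay -111.5 -3.0 z 0.2977 F [ 0.8 -0.2 -0.1]
bay [ 0.61132812 -0.0059629 ] yaw -4.539422720647425 postdist 0.08738859469042522 block [ 0.64920947 -0.00935607] (47.07566833496094, 44.2168083190918) in bay 0.038031074172469925 -0.0003844044685717119 dyaw 89.89802715179977 z 0.028235480526754453
```

View pics/top4.png

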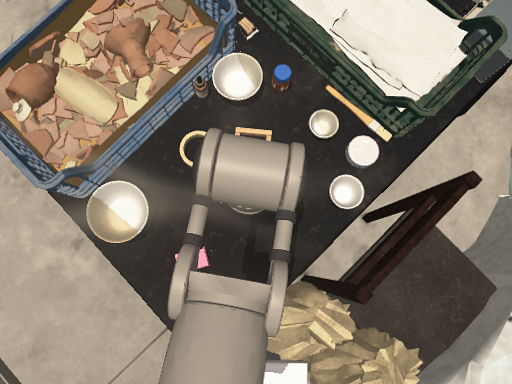

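The top view is blocked by the arm. In the wrist image the block's rear end is 16 mm past the posts, but the frame cuts off its front. I take one full look from further ahead before handing in.

Run:
```python
from h import *
r.reach([.58,-.003,.30],q(YAW)); T=wristpose(); im,d=snap('wrist','w5.png'); np.savez('w5.npz',T=T,d=d); st()
rel(measure('pics/w5.png','w5.npz',(228,20,285,180),(.0262,.0315)))
```

```text
t 25.7 bay -31.8 0.5 z 0.2980 F [ 0.7 -0.1  0.5]
bay [ 0.61241107 -0.00561557] yaw -4.459235865331178 postdist 0.08750485216684899 block [ 0.66511029 -0.01048761] (47.88692855834961, 72.7894058227539) in bay 0.052918493310848726 -0.0007599353889868227 dyaw -0.19236020400478537 z 0.028251268935185758
```

View pics/w5.png

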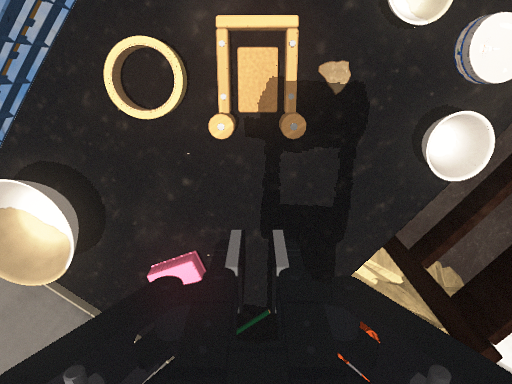

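The block lies fully inside the bay at (258,79), behind the posts at (221,126) and (292,126), and the things around it have not moved. I hand it in.

```bash
python3 -c "
from h import *
print(r.finish_job())"
```

```text
the job is handed in; nothing more can be done
None
```

The job is handed in at about 26 s: the sanding block is parked flat and square in the bay, its centre about 53 mm behind the post line, and the other things on the table look undisturbed.

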